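# Set and lock the sliding leg of a model display stand

### The arm

A 6-joint arm with a two-finger parallel gripper is mounted at the origin on the work surface. World frame = base frame: x ahead of the robot, y to its left, z up, the work surface at z = 0. Lengths are in m, angles in rad, forces in N, time in s.
With the tool pointing down it reaches from about 0.35 to 0.975 m from the base axis. Payload 4.9 kg.
Tool frame: the origin (TCP) lies between the finger pads; the fingertips stand 19 mm ahead of it and the grasp point (between the pads) is the TCP; z points along the fingers, y is the line along which they close (so a half turn about z gives the same grasp; the last joint's range is limited). The gripper opens to 85 mm and grips with 20 to 120 N. Pads are 22 mm wide; open, the fingers measure 114 mm over their backs; the gripper's body (76 mm by 85 mm) begins 54 mm behind the grasp point. The pads swing forward as they close: fully open they stand 13 mm farther back than shut.
Start: joints at [-1.379, 0.053, 1.613, -0, 1.476, -0.119], TCP at [0.191, -0.595, 0.25] pointing down, gripper open.
Joint ranges: [-3.01, 3.01], [-1.01, 2.22], [0.06, 2.58], [-1.02, 4.17], [0.09, 2.62], [-3.14, 3.14]. Speed limits (rad/s): [2.57, 2.57, 3.14, 3.14, 3.14, 3.14].

### API

Orientations are given as a rotation vector (axis times angle).
In Python, from station import ctrl gives the robot as it stands. The module is installed in compiled form; this text tells all that it offers.
- The arm moves only by the tool servo_tool, never from a script. Its argument "increments" is a list that holds one entry, the list of rows, each a list of 5 numbers: the finger opening in cm, from 0 to 8.54, then the shift along the tool's x, y, z in cm, then the turn about the tool's z in degrees. A call has 1 to 5 rows; each row is the pose to reach, as a shift and turn from the pose commanded when the call began, along the tool's axes at that moment; what a row does not reach only later rows make up. A row lasts 1/10 s, in which the tool goes at most 50 mm and 8.59 degrees, less where a joint would pass 70% of its speed; a pose out of reach is approached as far as the arm can. A call with a gripper value outside its range is refused whole. The fingers move at their own pace and stop on an object; "newtons" is the grip in N (left out, the last holds). Time passes only in rows, so rows that repeat a pose let the fingers close. It gives the time, the measured TCP pose, the force, the opening and the grip force at its end, in the units of the state.
- ctrl.get_obs(): the state, without advancing time (a new reading comes with each control period).
- ctrl.get_image(name): name is "side" or "top" or "wrist"; returns a dict with "img" (400x640x3 uint8, red, green, blue), "fx", "fy", "cx", "cy" (pixels), "rvec" (rotation vector, rad) and "tvec" (3), from world to camera coordinates, as OpenCV has them; the wrist camera has in their place "mount" (4x4, takes a point from camera to tool coordinates, whose origin is the TCP and whose axes are the flange's). Camera axes: x right, y down, z forward; pixel columns grow to the right and rows downward; lengths in m; the calibration is good to about 2 mm. A picture is of the moment at which its call begins: read the wrist's pose just before it. There is no depth.
- ctrl.finish_job(): hands the job in; it is judged then, once.
The state is a dict: "t": time; "q": joint angles; "dq": joint speeds; "effort": joint torques, N m; "tool_pos": TCP position; "tool_rot": TCP orientation; "contact_force": force on the tool from outside, world axes, zero at the start; "wrist_torque": the same for the moment, N m; "opening": finger opening in m; "grip_force": force on a finger pad.
Only numpy, scipy, OpenCV 4.12 (cv2) and the standard library are available. Lean on these libraries where they do the work, as an engineer would, in place of code of your own. Each camera call takes 0.05 s, during which the arm holds its last target. There are 200 camera calls.

### The job

On the extending display stand, fold the hinged index leaf right over onto its other face so that its tongue points at the sliding leg. Then slide the leg out by pushing its upright stop board until the raised ridge on the leg is in line with the tongue's centre line and, holding the leg there against its return spring with the lever still open for a moment, squeeze the cam lever fully shut against the leg's fin. Finish while still gripping the leg and the shut lever at the mark (do not let go or put anything down), and leave the toys around it alone.

Things in the scene. Friction and masses are not known exactly. Their poses are not given: they have to be found in the camera images.
- stand: dark wooden base of the display stand, fixed, top face 20 mm above the table. Origin: on the table, under the centre line of the leg. Its y axis is the direction in which the leg slides out, its x axis points across, to the side where the index leaf is hinged; z up. The wood spans x -50..120, y -150..150 mm.
- leg: upright part of the sliding leg, stand axes. Origin: leg's centre line, stand's top face, plane of the board's inner face. Board x -60..60, y 0..8, z 3..44 mm; behind it the metal fin x -8..8, y -50..0, z 3..44. Open fingers astride the fin push the board to +y. A 3 to 4.5 N spring pulls the leg back, even with the lever shut; it starts fully retracted, travel 105 mm.
- leg_grip (a point): point where fin and shut lever (22 mm thick together) are gripped: 3 mm to +x of the fin's middle plane, 14 mm behind the stop board's inner face, 33 mm above the stand's top face. Stand axes; moves with the leg.
- index (a point): raised brass ridge across the rear of the leg, 4 mm wide, on the 14 mm wide bar of the leg, on its centre line, 35 mm above the table, 125 mm behind the stop board's inner face; moves with the leg, stand axes.
- lever (a joint): cam lever's angle: 0 = shut flat against the +x side of the fin, 0.36 to 0.46 at the start (open). It turns on an upright pin at the fin's rear end, 11 mm to +x of the leg's centre line, 48 mm behind the stop board's inner face. Stays where it is left; takes 2 to 4 N near its tip.
- paddle: the cam lever's steel paddle, 44 mm long, 6 mm thick, z 21..43 mm above the stand's top face. Origin on the pin, 20 mm above the stand's top face; its y axis runs along the paddle to its tip. When shut it lies along the fin with its outer face 14 mm from the leg's centre line; when open its tip stands out to +x by 15 to 20 mm more.
- lever_tip (a point): free end of the cam lever's paddle, mid-thickness, mid-height (32 mm above the stand's top face).
- leaf (a joint): index leaf's angle: 0 = lying outwards, away from the leg (start), pi = folded right over, lying towards the leg. The hinge runs along the stand's y and is lightly damped: once past upright (pi/2) by some 20 degrees the leaf sinks the rest of the way by itself.
- leaf_hinge (a point): middle of the leaf's hinge line, 34 mm above the table, 100 mm to +x of the leg's centre line; fixed, stand axes.
- tongue (a point): pinch point on the leaf's tongue, 70 mm from the hinge line, mid-thickness. Leaf: aluminium plate 6 mm thick, 50 mm along the hinge, out to 42 mm from it; then a tongue 14 mm wide (along the hinge), 6 mm thick, out to 85 mm. At the start the tongue is 31 to 37 mm above the table, free below. Pinched from above by its 14 mm sides it turns between the fingers as they carry it round.
- mark (a point): tip of the tongue on its centre line, 85 mm from the hinge line; its y axis is parallel to the hinge. Folded over, it ends 15 mm from the leg's centre line, and its place along the stand's y is the length mark for the ridge (35 to 85 mm of leg travel).
- tractor_a: red toy tractor, 170 mm long; loose, to be left alone. Origin under its middle, at table height.
- tractor_b: yellow toy tractor, 170 mm long; loose, to be left alone. Origin under its middle, at table height.
- fire_truck: small toy fire truck, 95 x 38 x 45 mm, parked beside the stand; loose, to be left alone. Origin under its middle, at table height.
- dump_truck: small toy truck, 95 x 38 x 45 mm; loose, to be left alone. Origin under its middle, at table height.
- rail_car: toy passenger rail car, 100 x 36 x 60 mm, beside the stand; loose, to be left alone. Origin under its middle, at table height.
- locomotive: black toy steam locomotive, 110 x 42 x 70 mm; loose, to be left alone. Origin under its middle, at table height.
- barrel: toy wooden barrel, 33 mm across, 38 mm tall, beside the stand; loose, to be left alone. Origin under its middle, at table height.

How it is judged:
On the way, in this order (a step that is already met when the one before it is completed fails the run):
1. the index leaf is folded right over, with the leg not yet at the mark (value of joint leaf above 2.95 rad and y of index in the frame of mark below -0.012 m), for 0.2 s.
2. the robot holds the leg at the mark, ridge within 5 mm of the tongue's centre line, with the cam lever still open (y of index in the frame of mark between -0.005 and 0.005 m and contact force between the fingers and leg above 1 N and value of joint lever above 0.25 rad and value of joint leaf above 2.95 rad), for 0.3 s.
3. the cam lever is shut with the leg at the mark (y of index in the frame of mark between -0.006 and 0.006 m and value of joint lever below 0.06 rad), for 0.2 s.
At the end, for the whole second after the job is handed in: The leaf lies folded over (joint above 2.95), the leg's ridge is within 6 mm of the tongue's centre line and at rest, the lever is shut (below 0.06 rad), and the fingers grip both the leg's fin (leg_c2) and the lever's paddle with more than 3 N each, the program having ended while holding (all of step 3 and value of joint leaf above 2.95 rad and contact force between the fingers and leg_c2 above 3 N and contact force between the fingers and paddle above 3 N and linear speed of leg below 0.01 m/s); the arm keeps its last pose, push and grip.
It fails at once if the cam lever was closed with the leg away from the mark (value of joint lever below 0.15 rad and (y of index in the frame of mark below -0.012 m or y of index in the frame of mark above 0.012 m)).
It fails at once if a toy was shifted by more than 25 mm or knocked over (distance of any of tractor_a, tractor_b, fire_truck, dump_truck, rail_car, locomotive, barrel from where it was at the start of the episode above 0.025 m or angle between any of tractor_a, tractor_b, fire_truck, dump_truck, rail_car, locomotive, barrel's own z axis and vertical above 0.5 rad).
It also fails if it takes over 54 s, if anything falls off the work surface, if the arm or the gripper's body presses on something with over 40 N, if the wrist force passes 120 N, or if a joint passes its speed limit or range.

## Working session

There is one attempt and no reset: what is moved stays moved. The work goes in short steps, Python scripts to look and compute and a tool call to move; the robot and the scene stay as the last step left them, time stands still between calls to the robot, and variables do not carry over. Pictures are saved under pics/ and viewed, at most 10 in all, crops included, and the job is handed in when it is done.

Besides the shell and the picture viewer there is one more tool, called after ">>>" in YAML: its name, and indented under it one key for each argument. servo_tool: Moves the arm, as the interface text tells. Its arguments: {"type":"object","properties":{"increments":{"type":"array"},"newtons":{"type":"number"}},"required":["increments"]}

```bash
mkdir -p pics
cat > h.py <<'E'
import numpy as np, cv2
from scipy.spatial.transform import Rotation as R
from station import ctrl
def save(name,fn):
    o=ctrl.get_obs(); d=ctrl.get_image(name); cv2.imwrite(fn,d['img'][:,:,::-1])
    if name=='wrist':
        T=np.eye(4);T[:3,:3]=R.from_rotvec(o['tool_rot']).as_matrix();T[:3,3]=o['tool_pos']
        C=T@np.array(d['mount'])
    else:
        A=np.eye(4);A[:3,:3]=R.from_rotvec(d['rvec']).as_matrix();A[:3,3]=np.ravel(d['tvec']);C=np.linalg.inv(A)
    K=[d['fx'],d['fy'],d['cx'],d['cy']]
    np.savez(fn[:-4]+'.npz',C=C,K=K); return d['img'],C,K
def load(fn):
    z=np.load(fn); return z['C'],z['K']
def ray(C,K,u,v,z):
    d=C[:3,:3]@np.array([(u-K[2])/K[0],(v-K[3])/K[1],1]); o=C[:3,3]
    return o+d*(z-o[2])/d[2]
def proj(C,K,p):
    q=C[:3,:3].T@(np.asarray(p)-C[:3,3]); return K[0]*q[0]/q[2]+K[2],K[1]*q[1]/q[2]+K[3]
E
python3 - <<'E'
from h import *
for n in('top','side'): save(n,f'pics/{n}1.png')
o=ctrl.get_obs(); print(o)
print(R.from_rotvec(o['tool_rot']).as_matrix().round(3))
E
```

```text
{'t': 0.1, 'q': array([-1.37901369e+00,  5.32998643e-02,  1.61414427e+00, -2.33398840e-05,
        1.47598159e+00, -1.18998955e-01]), 'dq': array([ 0.00154131, -0.00041604, -0.00212567,  0.00320482, -0.00030507,
        0.00109662]), 'effort': array([-1.56108131e-04, -3.94908679e+01, -3.71361530e+01, -1.98456728e-04,
        3.92823436e-03, -1.22579101e-05]), 'tool_pos': array([ 0.19102235, -0.59454755,  0.24918774]), 'tool_rot': array([-3.10193050e+00, -4.85932431e-01,  1.41150608e-04]), 'contact_force': array([-0.28559082, -0.12040395, -0.51559422]), 'wrist_torque': array([-0.02347571, -0.01964358,  0.02985377]), 'grip_force': 0.0, 'opening': 0.08532042013882074}
[[ 0.952  0.306 -0.   ]
 [ 0.306 -0.952  0.002]
 [ 0.    -0.002 -1.   ]]
```

View pics/top1.png

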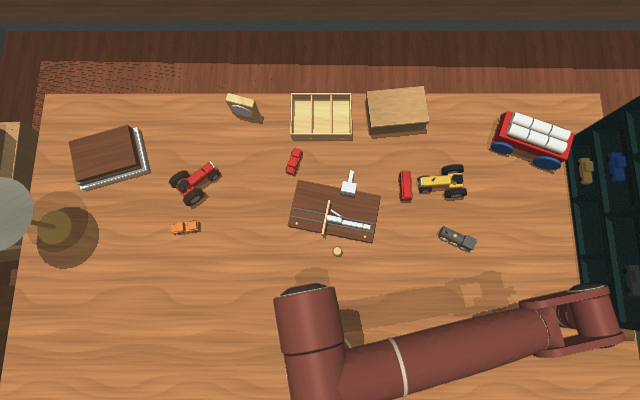

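View pics/side1.png

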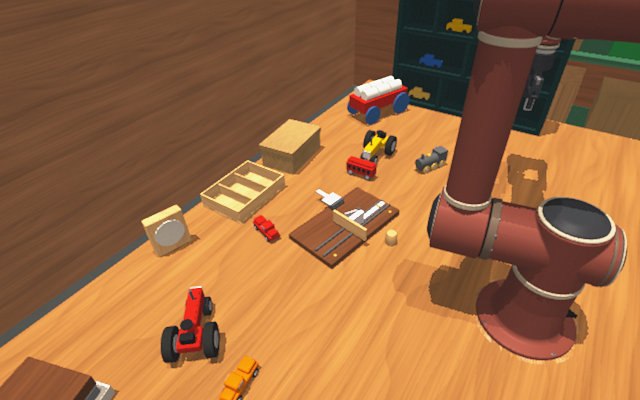

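The top view shows the stand at about (335,211), its leaf at (348,183), the board at (326,218), the lever at (335,212). The barrel is at (337,252), the fire truck at (294,161) and the rail car at (405,185). I'll enlarge the stand.

Run:
```python
from h import *
im=cv2.imread('pics/top1.png'); C,K=load('pics/top1.npz')
c=im[165:265,275:425]; cv2.imwrite('pics/crop1.png',cv2.resize(c,(790,527),interpolation=cv2.INTER_CUBIC))
hsv=cv2.cvtColor(im,cv2.COLOR_BGR2HSV)
m=((hsv[...,2]<125)).astype(np.uint8)*255; m[:175]=0;m[247:]=0;m[:,:283]=0;m[:,386:]=0
m=cv2.morphologyEx(m,cv2.MORPH_CLOSE,np.ones((9,9)))
cs,_=cv2.findContours(m,0,2); c=max(cs,key=cv2.contourArea); r=cv2.minAreaRect(c); b=cv2.boxPoints(r); print(r)
for p in b: print(p, ray(C,K,*p,0.02).round(4))
print('cam',C[:3,3])
for n,p,z in(('barrel',(337,252),.02),('fire',(294,161),.02),('rail',(405,185),.03)):print(n,ray(C,K,*p,z).round(3))
```

```text
((333.6971435546875, 212.84207153320312), (86.3537368774414, 52.52119445800781), 9.659893035888672)
[286.72595 231.48526] [0.4345 0.1145 0.02  ]
[295.539   179.70877] [0.6197 0.087  0.02  ]
[380.66833 194.19888] [ 0.5673 -0.2141  0.02  ]
[371.8553  245.97537] [ 0.385  -0.1789  0.02  ]
cam [ 0.24987367 -0.01727364  1.43115162]
barrel [ 0.364 -0.059  0.02 ]
fire [0.689 0.094 0.02 ]
rail [ 0.598 -0.299  0.03 ]
```

View pics/crop1.png

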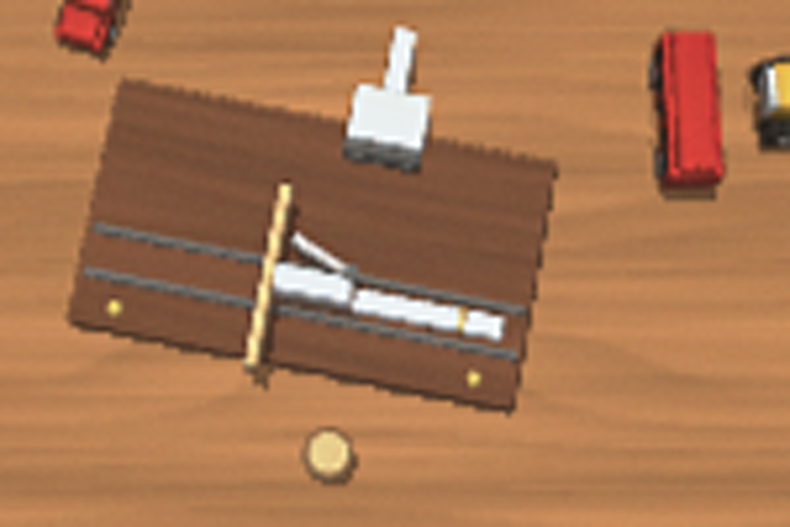

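The crop (scale 5.267) shows the wood corners at (122,80), (557,165), (513,411) and (70,322). The tongue tip is at (404,30), the ridge at (462,321), the board from (286,187) to (250,365), and the lever tip at (295,238).

```bash
cat >> h.py <<'E'
def tool():
    o=ctrl.get_obs(); return o['tool_pos'],R.from_rotvec(o['tool_rot']).as_matrix()
E
python3 - <<'E'
from h import *
C,K=load('pics/top1.npz'); s=150/790
f=lambda p,z: ray(C,K,275+p[0]*s,165+p[1]*s,z)
c=[f(p,.02) for p in((122,80),(557,165),(513,411),(70,322))]
for i in range(4): print(c[i].round(4), np.linalg.norm(c[i]-c[(i+1)%4]).round(4))
y=(c[0]-c[1])+(c[3]-c[2]); y/=np.linalg.norm(y); x=np.array([y[1],-y[0],0])
ctr=sum(c)/4; O=ctr-x*.035; O[2]=0
print('ctr',ctr,'O',O,'y',y,'x',x)
S=lambda p:(round((p-O)@x,4),round((p-O)@y,4))
print('tip',S(f((404,30),.037)),'tbase',S(f((400,92),.037)),'ridge',S(f((462,321),.035)),'board',S(f((286,187),.064)),S(f((250,365),.064)),'lever',S(f((295,238),.063)))
np.savez('S.npz',O=O,x=x,y=y)
p,M=tool()
a=np.degrees(np.arctan2(*(M.T@x)[[1,0]])); print('turn',a)
for n,t in(('tongue',(0.17,S(f((404,30),.037))[1],.034)),('view',(0.06,0,.34))):
    w=O+x*t[0]+y*t[1]; w[2]=t[2]; print(n,w,'tool cm',(M.T@(w-p)*100).round(2))
E
```

```text
[0.618  0.0776 0.02  ] 0.2977
[ 0.5596 -0.2142  0.02  ] 0.1678
[ 0.3951 -0.1811  0.02  ] 0.2963
[0.4532 0.1095 0.02  ] 0.1678
ctr [ 0.50646679 -0.05204274  0.02      ] O [ 0.47214658 -0.04517811  0.        ] y [1.96132141e-01 9.80577474e-01 3.73833725e-16] x [ 0.98057747 -0.19613214  0.        ]
tip (np.float64(0.1858), np.float64(-0.0309)) tbase (np.float64(0.1432), np.float64(-0.0362)) ridge (np.float64(0.0004), np.float64(-0.1042)) board (np.float64(0.0593), np.float64(0.0248)) (np.float64(-0.0586), np.float64(0.0247)) lever (np.float64(0.0277), np.float64(0.0126))
turn 29.11743437127525
tongue [ 0.63278426 -0.10882042  0.034     ] tool cm [ 56.91 -32.7   21.59]
view [ 0.53098122 -0.05694604  0.34      ] tool cm [ 48.81 -40.81  -9.  ]
```

>>> servo_tool:
  increments:
    - [[8.5, 4, -3.3, -1, 6], [8.5, 8, -6.6, -2, 12], [8.5, 12, -10, -3, 18], [8.5, 16, -13.3, -4, 24], [8.5, 20, -16.5, -5, 29.1]]

```text
t: 0.6
tool_pos: [0.324, -0.3863, 0.2974]
tool_rot: [-3.125, 0.316, 0.0]
contact_force: [1.1, -0.6, 0.2]
opening: 0.085
grip_force: 0.0
```

```bash
cat >> h.py <<'E'
z=np.load('S.npz'); O,xs,ys=z['O'],z['x'],z['y']
def W(a,b,c): w=O+xs*a+ys*b; w[2]=c; return w
def S(p): return np.array([(p-O)@xs,(p-O)@ys,p[2]]).round(4)
def go(a,b,c,ax=xs):
    p,M=tool(); print('TCP stand',S(p),'t',ctrl.get_obs()['t'],'->cm',(M.T@(W(a,b,c)-p)*100).round(2),'turn',np.degrees(np.arctan2(*(M.T@ax)[[1,0]])).round(2))
E
python3 -c "
from h import *
go(.17,-.0335,.25)"
```

```text
TCP stand [-0.0784 -0.3636  0.2974] t 0.6 ->cm [ 24.7  -33.11   4.75] turn -0.24
```

>>> servo_tool:
  increments:
    - [[5, 2.8, -3.7, 0, 0], [5, 5.6, -7.5, 0, 0], [5, 8.4, -11.2, 0, 0], [5, 11, -15, 0, 0], [5, 13.5, -18, 0, 0]]

```text
t: 1.1
tool_pos: [0.4922, -0.236, 0.2972]
tool_rot: [-3.126, 0.307, 0.001]
contact_force: [0.8, -1.5, -0.2]
opening: 0.05
grip_force: 0.0
```

>>> servo_tool:
  increments:
    - [[5, 2.8, -3.7, 0, 0], [5, 5.6, -7.5, 0, 0], [5, 8.4, -11.2, 0, 0], [5, 10.5, -14, 2.5, 0], [5, 10.5, -14, 4.7, 0]]

```text
t: 1.6
tool_pos: [0.6238, -0.1183, 0.2497]
tool_rot: [-3.126, 0.302, -0.001]
contact_force: [-1.0, -0.3, -0.4]
opening: 0.0502
grip_force: 0.0
```

>>> servo_tool:
  increments:
    - [[5, 0, 0, 0, 0], [5, 0, 0, 0, 0]]

```text
t: 1.8
tool_pos: [0.621, -0.1215, 0.25]
tool_rot: [-3.126, 0.309, 0.003]
contact_force: [-0.3, -0.0, 0.0]
opening: 0.0499
grip_force: 0.0
```

```bash
python3 -c "
from h import *
go(.17,-.0335,.25)
im,C,K=save('wrist','pics/w1.png')
for p in((.185,-.0335,.037),(0,-.1045,.035),(.06,.025,.064)): print(proj(C,K,W(*p)))
"
```

```text
TCP stand [ 0.1609 -0.0457  0.25  ] t 1.8 ->cm [ 0.91 -1.22 -0.  ] turn 0.01
(np.float64(307.2344961789772), np.float64(157.52632464036873))
(np.float64(358.43794775412965), np.float64(286.73814606830916))
(np.float64(261.09091841351545), np.float64(260.1705388992972))
```

View pics/w1.png

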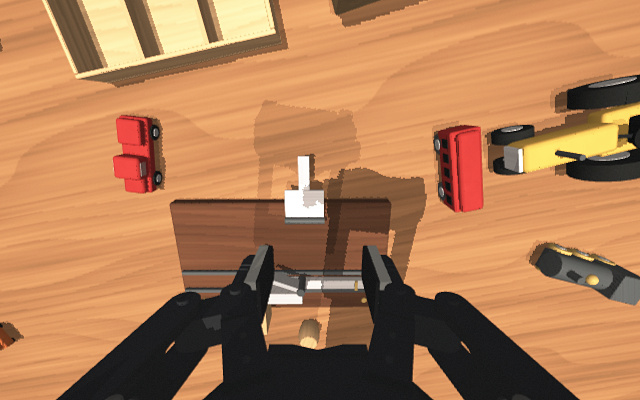

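The tongue is at about (304,170) with its tip at (305,156), within 2 px of prediction. The ridge at (357,286) and the wood edges also agree. I'll refine the tongue position and stand yaw from this view.

Run:
```python
from h import *
C,K=load('pics/w1.npz'); im=cv2.imread('pics/w1.png')
for r in range(154,230,4):
    row=im[r,275:335].min(1); i=np.where(row>150)[0]
    if len(i): u0,u1=275+i[0],275+i[-1]; print(r,u0,u1,S(ray(C,K,(u0+u1)/2,r,.037)))
print('edge',S(ray(C,K,172,201,.02)),S(ray(C,K,389,200,.02)))
r=im[280:296,345:368]; h=cv2.cvtColor(r,cv2.COLOR_BGR2HSV); m=(h[...,1]>110)&(h[...,2]>150)&(h[...,0]>12)&(h[...,0]<32); v,u=np.where(m); print('ridge',len(u),S(ray(C,K,345+u.mean(),280+v.mean(),.035)) if len(u) else 0)
```

```text
158 298 308 [ 0.1844 -0.0284  0.037 ]
162 298 308 [ 0.1795 -0.0283  0.037 ]
166 298 308 [ 0.1746 -0.0282  0.037 ]
170 298 308 [ 0.1697 -0.0281  0.037 ]
174 298 308 [ 0.1647 -0.0281  0.037 ]
178 298 308 [ 0.1596 -0.028   0.037 ]
182 298 309 [ 0.1545 -0.0285  0.037 ]
186 298 308 [ 0.1494 -0.0278  0.037 ]
190 285 308 [ 0.1441 -0.0196  0.037 ]
194 284 323 [ 0.1389 -0.0283  0.037 ]
198 285 323 [ 0.1336 -0.0289  0.037 ]
202 285 323 [ 0.1282 -0.0288  0.037 ]
206 285 323 [ 0.1228 -0.0287  0.037 ]
210 285 323 [ 0.1174 -0.0286  0.037 ]
214 285 323 [ 0.1119 -0.0285  0.037 ]
edge [0.1237 0.1484 0.02  ] [ 0.1254 -0.1414  0.02  ]
ridge 21 [ 0.002  -0.1005  0.035 ]
```

```bash
python3 - <<'E'
from h import *
np.savez('S.npz',O=O+.002*xs+.002*ys,x=xs,y=ys)
E
python3 -c "
from h import *
go(.17,-.0325,.12)"
```

```text
TCP stand [ 0.1595 -0.0481  0.2514] t 1.85 ->cm [ 1.04 -1.56 13.14] turn -0.02
```

>>> servo_tool:
  increments:
    - [[5, 0.5, -0.8, 4.5, 0], [5, 1, -1.5, 9, 0], [5, 1, -1.5, 13, 0], [5, 1, -1.5, 13, 0], [5, 1, -1.5, 13, 0]]

```text
t: 2.35
tool_pos: [0.6346, -0.1096, 0.1222]
tool_rot: [3.126, -0.311, 0.002]
contact_force: [-0.1, -0.3, 0.1]
opening: 0.0504
grip_force: 0.0
```

Run:
```python
from h import *
go(.17,-.0325,.034)
im,C,K=save('wrist','pics/w2.png')
u0,v0=map(int,proj(C,K,W(.17,-.0325,.037))); print(u0,v0)
for r in range(v0-40,v0+60,8):
    row=im[r,u0-60:u0+60].min(1); i=np.where(row>140)[0]
    if len(i): a,b=u0-60+i[0],u0-60+i[-1]; print(r,a,b,S(ray(C,K,a,r,.037)),S(ray(C,K,b,r,.037)))
```

```text
TCP stand [ 0.1699 -0.0333  0.1222] t 2.35 ->cm [-0.   -0.08  8.82] turn -0.04
316 214
198 305 322 [ 0.1842 -0.0237  0.037 ] [ 0.1842 -0.0371  0.037 ]
206 305 322 [ 0.1775 -0.0236  0.037 ] [ 0.1775 -0.0371  0.037 ]
214 306 322 [ 0.1707 -0.0243  0.037 ] [ 0.1707 -0.0371  0.037 ]
222 306 322 [ 0.1638 -0.0242  0.037 ] [ 0.1638 -0.0372  0.037 ]
230 306 322 [ 0.1567 -0.0241  0.037 ] [ 0.1568 -0.0372  0.037 ]
238 307 322 [ 0.1495 -0.0249  0.037 ] [ 0.1495 -0.0372  0.037 ]
246 285 343 [ 0.1422 -0.0065  0.037 ] [ 0.1422 -0.0548  0.037 ]
254 285 343 [ 0.1347 -0.0062  0.037 ] [ 0.1347 -0.055   0.037 ]
262 285 343 [ 0.127  -0.0059  0.037 ] [ 0.1271 -0.0552  0.037 ]
270 286 342 [ 0.1192 -0.0065  0.037 ] [ 0.1192 -0.0546  0.037 ]
```

View pics/w2.png

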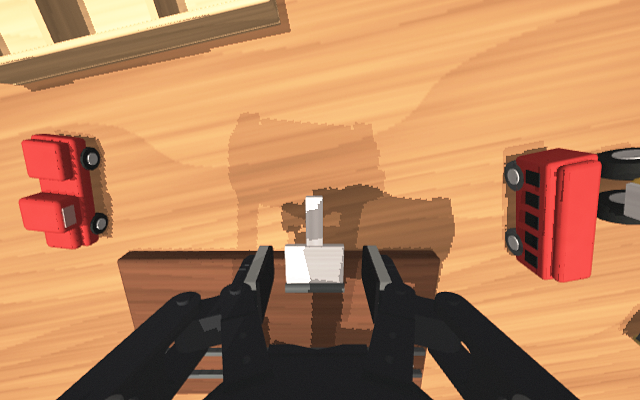

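The tongue spans columns 305–322 at rows 196–245, giving a centre of y ≈ −0.0307. The gripper sits about 2.6 mm off in y. I'll descend and pinch.

>>> servo_tool:
  increments:
    - [[5, 0, -0.25, 4, 0], [5, 0, -0.25, 8, 0], [5, 0, -0.25, 8.6, 0], [5, 0, -0.25, 8.6, 0]]

```text
t: 2.8
tool_pos: [0.6355, -0.1068, 0.0362]
tool_rot: [3.126, -0.31, 0.002]
contact_force: [-0.7, 0.4, -0.1]
opening: 0.0498
grip_force: 0.0
```

>>> servo_tool:
  increments:
    - [[1, 0, 0, 0, 0], [1, 0, 0, 0, 0], [1, 0, 0, 0, 0], [1, 0, 0, 0, 0], [1, 0, 0, 0, 0]]
  newtons: 20

```text
t: 3.3
tool_pos: [0.6367, -0.1071, 0.0377]
tool_rot: [3.125, -0.309, 0.007]
contact_force: [-0.3, -0.1, 6.8]
opening: 0.0133
grip_force: 23.4
```

Run:
```python
from h import *
go(.17,-.0307,.034)
for d in range(0,150,8):
    a=np.radians(d); print(d,(-7*(1-np.cos(a))).round(2),(-7*np.sin(a)).round(2))
```

```text
TCP stand [ 0.1715 -0.0304  0.0377] t 3.3 ->cm [-0.16  0.03  0.36] turn 0.02
0 -0.0 -0.0
8 -0.07 -0.97
16 -0.27 -1.93
24 -0.61 -2.85
32 -1.06 -3.71
40 -1.64 -4.5
48 -2.32 -5.2
56 -3.09 -5.8
64 -3.93 -6.29
72 -4.84 -6.66
80 -5.78 -6.89
88 -6.76 -7.0
96 -7.73 -6.96
104 -8.69 -6.79
112 -9.62 -6.49
120 -10.5 -6.06
128 -11.31 -5.52
136 -12.04 -4.86
144 -12.66 -4.11
```

>>> servo_tool:
  increments:
    - [[1, -0.07, 0, -0.97, 0], [1, -0.27, 0, -1.93, 0], [1, -0.61, 0, -2.85, 0], [1, -1.06, 0, -3.71, 0], [1, -1.64, 0, -4.5, 0]]

```text
t: 3.8
tool_pos: [0.6183, -0.1033, 0.0804]
tool_rot: [3.126, -0.309, 0.001]
contact_force: [1.9, -2.4, -3.3]
opening: 0.0133
grip_force: 22.9
```

>>> servo_tool:
  increments:
    - [[1, -0.68, 0, -0.7, 0], [1, -1.45, 0, -1.3, 0], [1, -2.29, 0, -1.79, 0], [1, -3.2, 0, -2.16, 0], [1, -4.14, 0, -2.39, 0]]

```text
t: 4.3
tool_pos: [0.5776, -0.0952, 0.1041]
tool_rot: [3.126, -0.309, 0.002]
contact_force: [2.9, -4.8, -2.2]
opening: 0.0133
grip_force: 24.7
```

>>> servo_tool:
  increments:
    - [[1, -0.98, 0, -0.11, 0], [1, -1.95, 0, -0.07, 0], [1, -2.91, 0, 0.1, 0], [1, -3.84, 0, 0.4, 0], [1, -4.72, 0, 0.83, 0]]

```text
t: 4.8
tool_pos: [0.5323, -0.0862, 0.0978]
tool_rot: [3.125, -0.309, 0.004]
contact_force: [-2.4, -4.1, 8.5]
opening: 0.0136
grip_force: 22.8
```

>>> servo_tool:
  increments:
    - [[1, -0.81, 0, 0.54, 0], [1, -1.54, 0, 1.2, 0], [1, -2.16, 0, 1.95, 0], [1, -2.16, 0, 1.95, 0]]

```text
t: 5.2
tool_pos: [0.5076, -0.0813, 0.0754]
tool_rot: [3.126, -0.309, -0.01]
contact_force: [-6.3, -4.3, 7.0]
opening: 0.0134
grip_force: 25.1
```

>>> servo_tool:
  increments:
    - [[3.5, 0, 0, 0, 0], [3.5, 0, 0, 0, 0], [3.5, 0, 0, 0, 0], [3.5, 0, 0, -3, 0], [3.5, 0, 0, -7, 0]]

```text
t: 5.7
tool_pos: [0.5083, -0.0804, 0.1434]
tool_rot: [-3.124, 0.309, 0.011]
contact_force: [0.4, -0.3, -0.3]
opening: 0.0353
grip_force: 0.0
```

```bash
python3 -c "
from h import *
go(.003,.008,.25,-ys); print(ctrl.get_obs()['q'])"
```

```text
TCP stand [ 0.0403 -0.0295  0.1434] t 5.7 ->cm [ -3.81  -3.76 -10.63] turn 90.03
[-3.01952220e-01 -1.17351181e-01  1.96288838e+00  6.90692037e-04
  1.30359836e+00  1.46559179e+00]
```

>>> servo_tool:
  increments:
    - [[8.5, -2.5, 0, -3, 0], [8.5, -5, 0, -6, 0], [8.5, -8, 0, -8, 0], [8.5, -10, 0, -8, 0], [8.5, -10, 0, -8, 0]]

```text
t: 6.2
tool_pos: [0.4116, -0.0613, 0.2264]
tool_rot: [-3.126, 0.309, -0.003]
contact_force: [0.0, -0.2, -0.3]
opening: 0.0849
grip_force: 0.0
```

Run:
```python
from h import *
go(0.003,0.008,.15,ys)
im,C,K=save('wrist','pics/w3.png')
for p in((.015,-.0307,.037),(0,-.1025,.035),(0,.0225,.064),(.06,.0225,.064)): print(p,np.round(proj(C,K,W(*p)),1))
```

```text
TCP stand [-0.0582 -0.0297  0.2264] t 6.2 ->cm [ 6.11 -3.77  7.65] turn -89.97
(0.015, -0.0307, 0.037) [318.3 116.2]
(0, -0.1025, 0.035) [383.7 130.5]
(0, 0.0225, 0.064) [265.1 132.5]
(0.06, 0.0225, 0.064) [261.4  66.3]
```

View pics/w3.png

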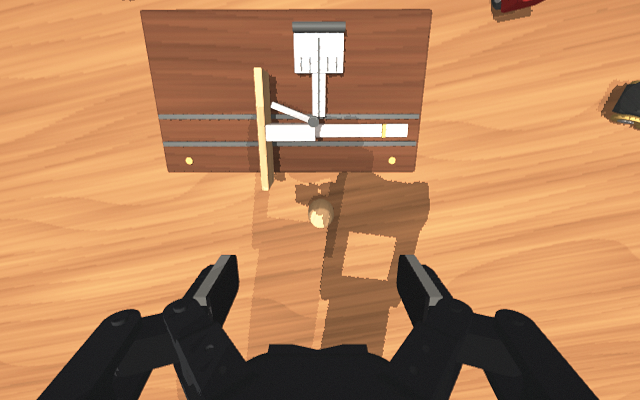

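The leaf is folded, with its tongue at about (318,100) and tip at row ~117. The ridge is at (384,130), the board's inner face at column ~265, the lever tip at (272,104), and the barrel at (319,212). I'll measure the ridge-to-mark distance in this view.

Run:
```python
from h import *
C,K=load('pics/w3.npz'); im=cv2.imread('pics/w3.png'); h=cv2.cvtColor(im,cv2.COLOR_BGR2HSV)
q=h[122:140,375:395]; v,u=np.where((q[...,1]>100)&(q[...,2]>150)); print('ridge',len(u),375+u.mean(),122+v.mean(),S(ray(C,K,375+u.mean(),122+v.mean(),.035)))
for r in (84,92,100,106):
    print(r,im[r,306:332].min(1).tolist())
for r in (75,85,95,150,160): 
    print('board',r,im[r,252:276,2].tolist())
```

```text
ridge 78 383.93589743589746 134.83333333333334 [-0.0047 -0.1031  0.035 ]
84 [66, 68, 68, 66, 60, 88, 233, 255, 255, 255, 255, 255, 132, 177, 255, 255, 255, 255, 255, 186, 30, 66, 67, 66, 67, 67]
92 [67, 65, 66, 66, 62, 70, 197, 255, 255, 255, 255, 255, 133, 165, 255, 255, 255, 255, 255, 178, 25, 40, 60, 65, 65, 65]
100 [67, 65, 66, 67, 64, 67, 190, 255, 255, 255, 255, 255, 133, 179, 255, 255, 255, 255, 255, 157, 29, 42, 68, 66, 66, 67]
106 [65, 65, 65, 64, 63, 63, 186, 255, 255, 255, 255, 255, 134, 179, 255, 255, 255, 255, 255, 130, 32, 66, 66, 63, 65, 63]
board 75 [159, 187, 255, 255, 255, 255, 255, 255, 255, 255, 106, 115, 113, 114, 118, 120, 115, 99, 144, 102, 168, 166, 165, 165]
board 85 [143, 142, 192, 255, 255, 255, 255, 255, 255, 255, 244, 107, 115, 113, 118, 121, 121, 96, 83, 83, 84, 83, 82, 90]
board 95 [150, 148, 156, 234, 255, 255, 255, 255, 255, 255, 255, 137, 113, 114, 117, 119, 122, 117, 87, 87, 88, 88, 86, 96]
board 150 [136, 137, 137, 138, 137, 134, 163, 255, 255, 254, 254, 253, 252, 251, 199, 112, 121, 123, 119, 116, 115, 69, 71, 70]
board 160 [127, 128, 127, 126, 128, 125, 122, 148, 255, 255, 254, 254, 254, 255, 247, 109, 118, 120, 123, 116, 118, 90, 65, 66]
```

>>> servo_tool:
  increments:
    - [[8.5, 1.2, -0.8, 0, -8.5], [8.5, 2.4, -1.5, 1, -17], [8.5, 3.6, -2.2, 2, -25.5], [8.5, 4.8, -3, 3, -34], [8.5, 6.1, -3.8, 4, -42.5]]

```text
t: 6.75
tool_pos: [0.4806, -0.0362, 0.184]
tool_rot: [-3.022, -0.854, 0.003]
contact_force: [0.1, 0.5, 0.6]
opening: 0.0852
grip_force: 0.0
```

>>> servo_tool:
  increments:
    - [[8.5, 0, 0, 1, -8.5], [8.5, 0, 0, 2, -17], [8.5, 0, 0, 3, -25.5], [8.5, 0, 0, 3, -34], [8.5, 0, 0, 3, -42.5]]

```text
t: 7.25
tool_pos: [0.4798, -0.0363, 0.1537]
tool_rot: [-2.506, -1.89, 0.003]
contact_force: [1.2, -0.4, -0.4]
opening: 0.0852
grip_force: 0.0
```

>>> servo_tool:
  increments:
    - [[8.5, 0, 0, 0, -5], [8.5, 0, 0, 0, -5], [8.5, 0, 0, 0, -5]]

```text
t: 7.55
tool_pos: [0.4799, -0.0365, 0.1548]
tool_rot: [-2.43, -1.989, 0.001]
contact_force: [0.2, -0.2, -0.5]
opening: 0.0851
grip_force: 0.0
```

Run:
```python
from h import *
go(0.003,0.008,.053,ys)
im,C,K=save('wrist','pics/w4.png')
for p in((.0,.0225,.064),(.06,.0225,.064),(-.06,.0225,.064),(.03,.015,.063),(0,0,.064)): print(p,np.round(proj(C,K,W(*p)),1))
```

```text
TCP stand [0.0039 0.008  0.1548] t 7.55 ->cm [-1.000e-02 -8.000e-02  1.018e+01] turn -0.09
(0.0, 0.0225, 0.064) [312.8 195.7]
(0.06, 0.0225, 0.064) [387.5 195.7]
(-0.06, 0.0225, 0.064) [238.3 195.7]
(0.03, 0.015, 0.063) [349.7 204.1]
(0, 0, 0.064) [313.  221.6]
```

View pics/w4.png

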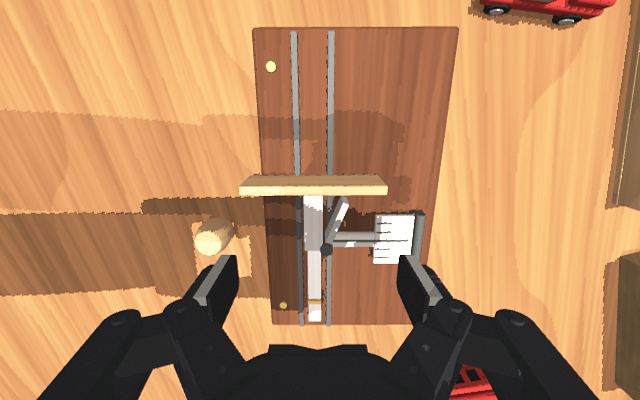

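The board's inner edge is at row ~195, columns 240–387, exactly as predicted, and the fin is at column 313. The fingers straddle both fin and lever, and the barrel at (210,238) is clear. Next I descend.

>>> servo_tool:
  increments:
    - [[8.5, -0.1, -0.1, 3, 0], [8.5, -0.1, -0.1, 6, 0], [8.5, -0.1, -0.1, 8.5, 0], [8.5, -0.1, -0.1, 10.1, 0], [8.5, -0.1, -0.1, 10.1, 0]]

```text
t: 8.1
tool_pos: [0.4764, -0.0368, 0.0517]
tool_rot: [-2.426, -1.988, 0.006]
contact_force: [-0.3, 0.7, 0.5]
opening: 0.0852
grip_force: 0.0
```

>>> servo_tool:
  increments:
    - [[8.5, 0, 0, 0, 0], [8.5, 0, 0, 0, 0]]

```text
t: 8.3
tool_pos: [0.4797, -0.0376, 0.0561]
tool_rot: [2.428, 1.99, 0.002]
contact_force: [-0.2, 0.1, 0.5]
opening: 0.0852
grip_force: 0.0
```

>>> servo_tool:
  increments:
    - [[8.5, 0.2, 0, 0, 0], [8.5, 0.2, 0, 0, 0]]

```text
t: 8.5
tool_pos: [0.4798, -0.0354, 0.0558]
tool_rot: [2.428, 1.991, 0.002]
contact_force: [0.0, 0.2, 0.3]
opening: 0.085
grip_force: 0.0
```

>>> servo_tool:
  increments:
    - [[8.5, 0.2, 0, 0, 0], [8.5, 0.2, 0, 0, 0]]

```text
t: 8.7
tool_pos: [0.4796, -0.0333, 0.055]
tool_rot: [2.429, 1.992, 0.001]
contact_force: [-1.0, 0.4, 1.1]
opening: 0.085
grip_force: 0.0
```

>>> servo_tool:
  increments:
    - [[8.5, 0.2, 0, 0, 0], [8.5, 0.2, 0, 0, 0]]

```text
t: 8.9
tool_pos: [0.4798, -0.0318, 0.0549]
tool_rot: [2.428, 1.992, -0.001]
contact_force: [-1.0, -2.5, 1.1]
opening: 0.0849
grip_force: 1.3
```

```bash
python3 -c "
from h import *
go(.003,.0833,.053,ys); print(ctrl.get_obs()['contact_force']@ys)"
```

```text
TCP stand [0.0029 0.0126 0.0549] t 8.9 ->cm [7.07 0.02 0.18] turn 0.05
-2.6397607282989433
```

>>> servo_tool:
  increments:
    - [[8.5, 0.8, 0, 0.1, 0], [8.5, 1.6, 0, 0.1, 0], [8.5, 2.4, 0, 0.1, 0], [8.5, 3.2, 0, 0.1, 0], [8.5, 4, 0, 0.1, 0]]

```text
t: 9.4
tool_pos: [0.4879, 0.0084, 0.054]
tool_rot: [2.428, 1.992, 0.0]
contact_force: [-1.0, -4.7, 3.6]
opening: 0.0849
grip_force: 2.2
```

>>> servo_tool:
  increments:
    - [[8.5, 0.8, 0, 0, 0], [8.5, 1.6, 0, 0, 0], [8.5, 2.2, 0, 0, 0], [8.5, 2.6, 0, 0, 0], [8.5, 2.8, 0, 0, 0]]

```text
t: 9.9
tool_pos: [0.4932, 0.0356, 0.0537]
tool_rot: [2.429, 1.993, 0.0]
contact_force: [-1.6, -4.2, 3.5]
opening: 0.0847
grip_force: 2.2
```

>>> servo_tool:
  increments:
    - [[8.5, 0.1, 0, 0, 0], [8.5, 0.1, 0, 0, 0], [8.5, 0.1, 0, 0, 0]]

```text
t: 10.2
tool_pos: [0.4932, 0.0362, 0.0536]
tool_rot: [-2.429, -1.991, -0.0]
contact_force: [0.4, -3.4, 2.1]
opening: 0.0849
grip_force: 1.7
```

Run:
```python
from h import *
go(.003,.0833,.053,ys); o=ctrl.get_obs();print(o['contact_force']@ys,o['opening'])
a,C,K=save('top','pics/t2.png'); b,C2,K2=save('wrist','pics/w5.png')
b=b[:,:,::-1]; a=a[:,:,::-1]
for p in((.0,-.0307,.037),(0,-.0307,.035),(0,.0943,.064)): print(p,np.round(proj(C,K,W(*p)),1),np.round(proj(C2,K2,W(*p)),1))
t=cv2.resize(a[170:245,280:390],(790,539),interpolation=cv2.INTER_CUBIC); cv2.imwrite('pics/crop2.png',t)
```

```text
TCP stand [0.0027 0.0819 0.0536] t 10.2 ->cm [0.14 0.03 0.06] turn -0.01
-3.2919043816519538 0.08488353894121561
(0.0, -0.0307, 0.037) [341.2 221.1] [313.4 401.9]
(0, -0.0307, 0.035) [341.2 221.2] [313.5 399. ]
(0, 0.0943, 0.064) [305.3 212.7] [311.6 265. ]
```

View pics/crop2.png

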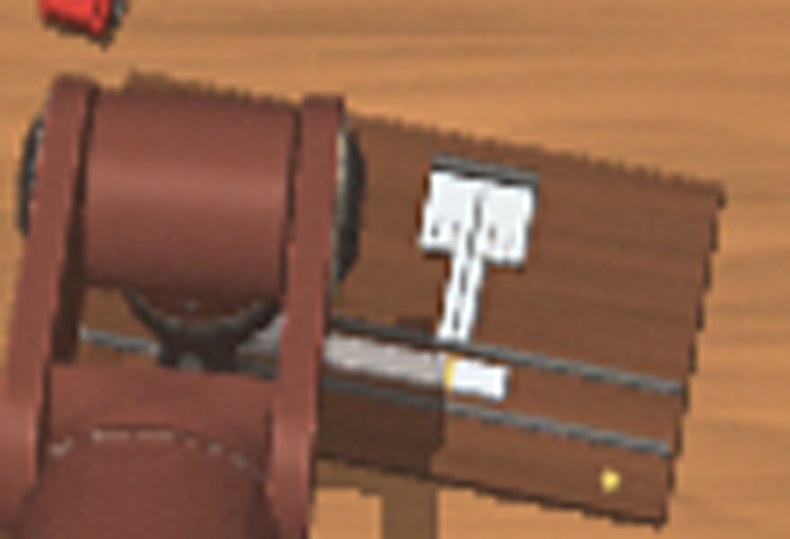

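The crop shows the ridge at (449,372), and the tongue's centre line extended to that row lands at about (450,372), so they are aligned within roughly 1 mm. I hold, then close.

>>> servo_tool:
  increments:
    - [[8.5, 0, 0, 0, 0], [8.5, 0, 0, 0, 0], [8.5, 0, 0, 0, 0], [8.5, 0, 0, 0, 0], [8.5, 0, 0, 0, 0]]
  newtons: 40

```text
t: 10.8
tool_pos: [0.4933, 0.0361, 0.0536]
tool_rot: [2.429, 1.992, -0.0]
contact_force: [0.1, -3.7, 1.8]
opening: 0.0847
grip_force: 1.9
```

>>> servo_tool:
  increments:
    - [[7, 0, 0, 0, 0], [6, 0, 0, 0, 0], [5, 0, 0, 0, 0], [4, 0, 0, 0, 0], [4, 0, 0, 0, 0]]

```text
t: 11.3
tool_pos: [0.4938, 0.036, 0.0542]
tool_rot: [2.428, 1.992, 0.001]
contact_force: [-0.8, -3.2, 4.1]
opening: 0.0402
grip_force: 4.8
```

>>> servo_tool:
  increments:
    - [[3.5, 0, 0, 0, 0], [3, 0, 0, 0, 0], [2.5, 0, 0, 0, 0], [1.5, 0, 0, 0, 0], [1.5, 0, 0, 0, 0]]

```text
t: 11.8
tool_pos: [0.493, 0.0363, 0.0541]
tool_rot: [-2.428, -1.993, 0.001]
contact_force: [-4.8, -3.8, 8.0]
opening: 0.0206
grip_force: 43.7
```

>>> servo_tool:
  increments:
    - [[1.2, 0, 0, 0, 0], [1.2, 0, 0, 0, 0], [1.2, 0, 0, 0, 0], [1.2, 0, 0, 0, 0], [1.2, 0, 0, 0, 0]]

```text
t: 12.3
tool_pos: [0.493, 0.0363, 0.054]
tool_rot: [-2.428, -1.993, 0.002]
contact_force: [-4.4, -3.3, 7.9]
opening: 0.0206
grip_force: 43.7
```

Run:
```python
from h import *
go(.003,.0819,.053,ys); o=ctrl.get_obs();print(o['contact_force'],o['opening'],o['grip_force'])
a,C,K=save('top','pics/t3.png'); a=a[:,:,::-1]
cv2.imwrite('pics/crop3.png',cv2.resize(a[170:245,280:390],(790,539),interpolation=cv2.INTER_CUBIC))
```

```text
TCP stand [0.0024 0.0819 0.054 ] t 12.3 ->cm [-0.01  0.06  0.1 ] turn 0.06
[-4.43053612 -3.29770336  7.93269365] 0.020581430825289352 43.69642361998558
```

View pics/crop3.png

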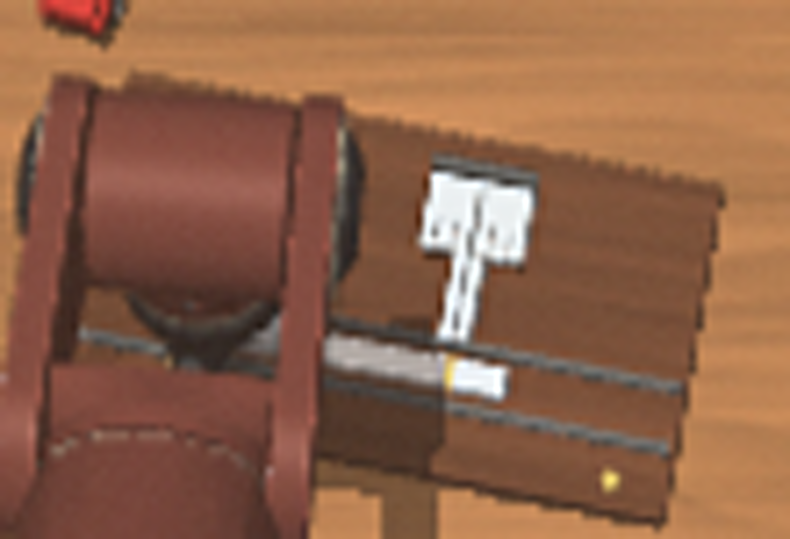

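The ridge is still at (449,373) on the tongue's line. The fingers stopped at 20.6 mm with a 44 N grip, which fits the 22 mm stack being fully shut, since the 14 mm tongue also read short at 13.3 mm. Handing in.

```bash
python3 -c "
from station import ctrl
print(ctrl.finish_job())"
```

```text
the job is handed in; nothing more can be done
None
```

I handed the job in at about 12 s with the leaf folded over, the ridge within about 1 mm of the tongue's centre line, and the lever squeezed shut on the fin in a 44 N grip; the hand-in gave no verdict, and shut is inferred from the 20.6 mm finger opening.

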